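# Click the sauce caddy's deck onto its snap posts

## Task

The sauce caddy has been washed: put its deck back onto the base, handle up, with a barbed post through each corner window (the posts' frame has play in its tray, so feel for them), and press it down gently beside the posts until all four have clicked and it is fully home on their shoulders; a push of more than about 30 N breaks the posts. Then take the caddy by its handle, lift it a few centimetres clear of the table to make sure that the base hangs on, stand it back where it was and let go. Leave the cups and shakers behind it alone.

Things in the scene. Friction and masses are not known exactly. Their poses are not given: they have to be found in the camera images.
- deck: Caddy deck: flat white plastic plate 140 x 176 x 2 mm (x, y, z), 0.17 kg, flat on the table, carry handle up. Two round 56 mm cup openings at y = +-46 mm; near each corner, at x = +-52, y = +-72 mm, a window 12 x 14 mm (x, y). Origin: centre of the underside; z up. A half turn about z fits as well. Clear flat strips to press on: |x| 32 to 68 mm, |y| below 60 mm
- handle (a point): Middle of the deck's carry handle: a straight bar 62 mm long along the deck's x, 12 mm thick in y and 12 mm high, on two short legs at its ends; 45 mm above the deck's underside. Axes as the deck's
- base: Caddy base: grey plastic drip tray 154 x 192 mm (x, y), rim 27 mm high, 0.45 kg, loose on the table on rubber feet. In it lies a frame with four snap posts at x = +-52, y = +-72 mm from the frame's middle. The frame cannot be lifted out but has play: it stands up to 4 mm off the tray's middle in x and in y, each time differently, and shifts only under a side push of some 8 N. Origin: centre of the underside; z up
- seat (a point): Point on the tray's axis level with the posts' shoulders (the deck's seat), 40 mm above the tray's underside. Above its shoulder each post has a straight blunt tip 10 x 12 mm (x, y) up to 50 mm, split into two springy legs, with barbs on its two y sides from 43 to 47 mm (18.4 mm over both). The tips fit the windows with 1 mm to spare each way
- press (a point): Point on the tray's axis 42 mm up, level with the top of the deck when home. A deck that misses the tips rests on them (underside 50 mm up); shifted a few mm under a light load it drops onto the barbs (about 46 mm). Pressed beside one post (x +-50, y +-46 mm) these give way at 6 to 11 N, the push drops, then rises on the shoulder; that corner stays down with 1 mm of play. All four at once take 20 to 30 N
- dip_cup_0: Small grey dip cup, 67 mm wide, 33 mm high, standing behind the work; origin at the centre of its foot, z up
- dip_cup_1: Second small grey dip cup, 67 mm wide, 33 mm high, standing behind the work; origin at the centre of its foot, z up
- salt_shaker: Salt shaker, 44 mm wide, 90 mm high, standing behind the work; origin at the centre of its foot, z up
- pepper: Small spice jar, 47 mm wide, 98 mm high, standing behind the work; origin at the centre of its foot, z up

How it is judged (in metres and radians):
On the way, in this order (a step that is already met when the one before it is completed fails the run):
1. the deck lies on the barbs with a post in each window (horizontal distance between deck and base below 0.008 m and angle between the y axis of deck and the y axis of base, either way round below 0.06 rad and z of deck in the frame of base below 0.0485 m and angle between the z axis of deck and the z axis of base, either way round below 0.06 rad), for 0.1 s.
2. the deck is clicked home on all four shoulders (horizontal distance between deck and base below 0.008 m and angle between the y axis of deck and the y axis of base, either way round below 0.06 rad and z of deck in the frame of base below 0.0412 m and angle between the z axis of deck and the z axis of base, either way round below 0.015 rad), for 0.2 s.
3. the whole caddy hangs clear of the table, the base on the deck (height (world z) of base above 0.015 m and horizontal distance between deck and base below 0.008 m and angle between the y axis of deck and the y axis of base, either way round below 0.06 rad and z of deck in the frame of base below 0.0418 m and angle between the z axis of deck and the z axis of base, either way round below 0.025 rad), for 0.3 s.
At the end, for the whole second after the job is handed in: The deck is clicked onto all four posts (centre of its underside no more than 1.2 mm above the shoulders, level with the base within 0.015 rad, centred within 8 mm, square within 0.06 rad) and the caddy stands flat on the table within 60 mm of where the base stood, at rest (all of step 2 and height (world z) of base below 0.004 m and angle between base's own z axis and vertical below 0.04 rad and distance of base from where it was at the start of the episode below 0.06 m and linear speed of each of base, deck below 0.02 m/s); the robot touches nothing.
It fails at once if more than 32 N between deck and base (the posts break) (contact force between deck and base above 32 N).
It fails at once if dip cup 0 shoved more than 30 mm or tipped (distance of dip_cup_0 from where it was at the start of the episode above 0.03 m or angle between dip_cup_0's own z axis and vertical above 0.5 rad).
It fails at once if dip cup 1 shoved more than 30 mm or tipped (distance of dip_cup_1 from where it was at the start of the episode above 0.03 m or angle between dip_cup_1's own z axis and vertical above 0.5 rad).
It fails at once if salt shaker shoved more than 30 mm or tipped (distance of salt_shaker from where it was at the start of the episode above 0.03 m or angle between salt_shaker's own z axis and vertical above 0.5 rad).
It fails at once if pepper shoved more than 30 mm or tipped (distance of pepper from where it was at the start of the episode above 0.03 m or angle between pepper's own z axis and vertical above 0.5 rad).
It also fails if it takes over 72 s, if anything falls off the work surface, if the arm or the gripper's body presses on something with over 40 N, if the wrist force passes 120 N, or if a joint passes its speed limit or range.

## Robot

A 6-joint arm with a two-finger parallel gripper is mounted at the origin on a cart in front of the work surface, level with it; the furniture and walls round the work are solid. World frame = base frame: x ahead of the robot, y to its left, z up, the work surface at z = 0. Lengths are in mm, angles in rad, forces in N, time in s.
With the tool pointing down it reaches from about 350 to 775 mm from the base axis. Payload 7.3 kg.
Tool frame: the origin (TCP) lies at the very end of the fingers, on their centre line; the grasp point (between the pads) lies bot.grip_point_offset behind it (bot.grip_point_offset is the distance from the TCP to the grasp point, in mm); z points along the fingers, y is the line along which they close (so a half turn about z gives the same grasp; the last joint's range is limited). The gripper opens to 92 mm and grips with 3 to 60 N. Pads are 19 mm wide; open, the fingers measure 130 mm over their backs; the gripper's body (75 mm by 190 mm) begins 47 mm behind the grasp point.
Start: joints at [0.992, 0.342, 1.524, -0, 1.275, -0.146], TCP at [220.181, 476.619, 226.741] pointing down, gripper open.
Joint ranges: [-2.53, 2.53], [-0.77, 2.02], [0.04, 2.7], [-1, 4.14], [0.28, 2.66], [-3.11, 3.11]. Speed limits (rad/s): [2.57, 2.57, 3.14, 3.14, 3.14, 3.14].

## Interface

Orientations are given as [roll, pitch, yaw] about the fixed x, y, z axes, in that order (R = Rz(yaw) Ry(pitch) Rx(roll)).
In Python, from plant import bot gives the robot as it stands. The module is installed in compiled form; this text tells all that it offers.
- The arm moves only by the tool carry_out, never from a script. Its argument "plan" is a list of rows, each an object of numbers: "tx", "ty", "tz": the shift along the world's x, y, z in mm; "rx", "ry", "rz": the turn, a rotation vector about the world's x, y, z in rad. A call has 1 to 12 rows; each row shifts and turns the commanded pose from where the row before left it; what a row does not reach is not made up. A row lasts 1/10 s, in which the tool goes at most 50 mm and 8.59 degrees, less where a joint would pass 70% of its speed; a pose out of reach is approached as far as the arm can. A call with a gripper value outside its range is refused whole. "gripper" is the closure, from 0 (fully open) to 1 (shut), set as the call begins (left out, the last holds). The fingers move at their own pace and stop on an object; the grip force is fixed at half the most. Time passes only in rows, so rows that do not move let the fingers close. It gives the time, the measured TCP pose, the force, the opening and the grip force at its end, in the units of the state.
- bot.get_obs(): the state, without advancing time (a new reading comes with each control period).
- bot.capture(name): name is "scene" or "top"; returns the picture (420x560x3 uint8, red, green, blue); there is no depth.
- bot.camera_model(name): a dict with "camera_matrix" (3x3 intrinsics, pixels), "R" (3x3) and "t" (3): a world point X has camera coordinates R X + t. Camera axes: x right, y down, z forward; pixel columns grow to the right and rows downward; lengths in mm; the calibration is good to about 2 mm. A picture is of the moment at which its call begins. camera_model takes no time and is no camera call.
- bot.close_job(): hands the job in; it is judged then, once.
The state is a dict: "time": time; "joint_positions": joint angles; "dq": joint speeds; "tau": joint torques, N m; "tool_pos": TCP position; "tcp_rot": TCP orientation; "contact_force": force on the tool from outside, world axes, zero at the start; "moment": the same for the moment, N m; "grip_width": finger opening in mm; "finger_force": force on a finger pad.
Only numpy, scipy, OpenCV 4.12 (cv2) and the standard library are available. Lean on these libraries where they do the work, as an engineer would, in place of code of your own. Each camera call takes 0.05 s, during which the arm holds its last target. There are 200 camera calls.

## Working session

There is one attempt and no reset: what is moved stays moved. The work goes in short steps, Python scripts to look and compute and a tool call to move; the robot and the scene stay as the last step left them, time stands still between calls to the robot, and variables do not carry over. Pictures are saved under pics/ and viewed, at most 10 in all, crops included, and the job is handed in when it is done.

Besides the shell and the picture viewer there is one more tool, called after "Emit:" as name([rows], argument=value, ...), one row to a line, values as JSON. carry_out: Moves the arm, as the interface text tells. Its arguments: {"type":"object","properties":{"plan":{"type":"array"},"gripper":{"type":"number"}},"required":["plan"]}

```bash
mkdir -p pics; python3 - <<'E'
from plant import bot
import cv2,numpy as np
for n in("scene","top"):
    im=bot.capture(n); cv2.imwrite(f"pics/{n}0.png",cv2.resize(im[:,:,::-1],(800,600)))
    m=bot.camera_model(n); print(n,np.round(m["camera_matrix"],1).tolist(),np.round(m["R"],4).tolist(),np.round(m["t"],1).tolist())
print(bot.get_obs(),bot.grip_point_offset)
E
```

```text
scene [[411.9, 0.0, 274.2], [0.0, 411.9, 205.8], [0.0, 0.0, 1.0]] [[0.8676, -0.4971, 0.0097], [-0.2191, -0.3997, -0.8901], [0.4463, 0.7701, -0.4557]] [-509.8, 202.5, 598.1]
top [[396.4, 0.0, 280.5], [0.0, 396.4, 211.1], [0.0, 0.0, 1.0]] [[-0.1845, -0.9828, -0.0064], [-0.9548, 0.1807, -0.2361], [0.2332, -0.0375, -0.9717]] [108.6, 617.8, 788.3]
{'time': 0.1, 'joint_positions': array([ 9.91975857e-01,  3.42647686e-01,  1.52493296e+00, -4.89266714e-06,
        1.27540959e+00, -1.45977827e-01]), 'dq': array([-0.00031237, -0.00160913, -0.00247031,  0.00010933,  0.00115606,
        0.00131483]), 'tau': array([ 8.21707272e-04, -4.32002914e+01, -2.44695532e+01,  7.17254123e-02,
        5.26206032e-02, -7.64419269e-05]), 'tool_pos': array([219.97767788, 476.2817273 , 226.11324655]), 'tcp_rot': array([-3.14020925e+00, -1.98663484e-04,  2.70875130e+00]), 'contact_force': array([-0.24817336,  0.47632301, -0.20091006]), 'moment': array([ 0.04476555, -0.00378714, -0.02959279]), 'finger_force': 0.0, 'grip_width': 91.95897888627222} 18.8
```

View pics/top0.png

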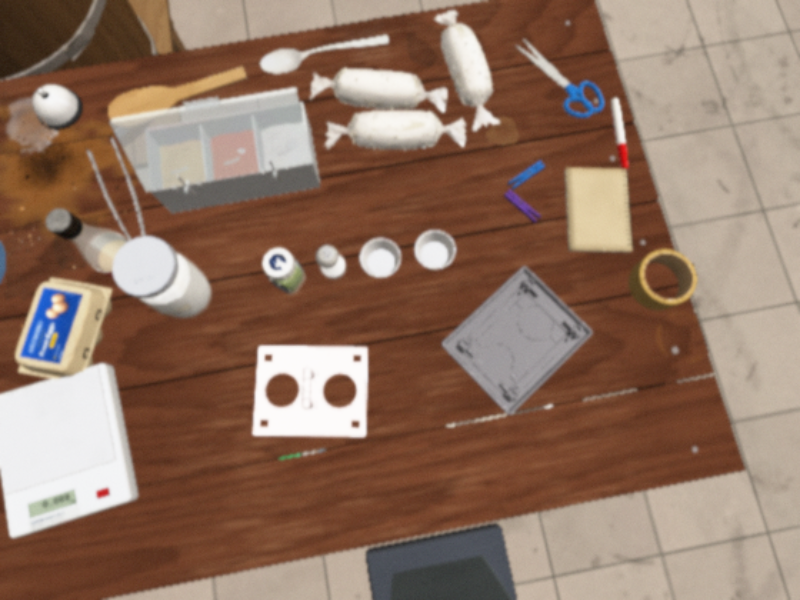

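View pics/scene0.png

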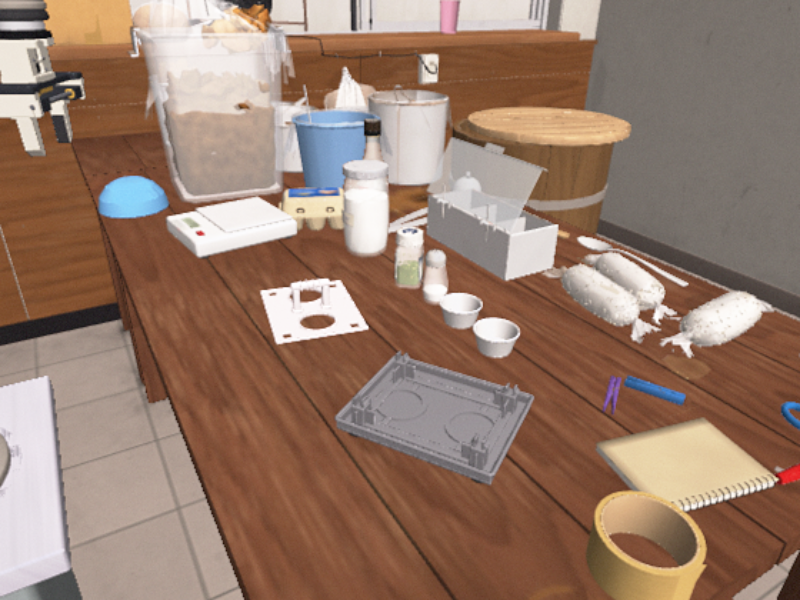

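The top view shows the deck at about (310,391) and the base at about (517,340), in 800 px coordinates. The cups and shakers are at y≈265. Next I'll enlarge both.

```bash
cat > h.py <<'E'
from plant import bot
import cv2,numpy as np
def ray(n,uv,z):
    m=bot.camera_model(n);K,R,t=(np.array(m[k]) for k in("camera_matrix","R","t"))
    c=-R.T@t; d=R.T@np.linalg.inv(K)@np.array([*uv,1.]); return c+d*(z-c[2])/d[2]
def proj(n,X):
    m=bot.camera_model(n);K,R,t=(np.array(m[k]) for k in("camera_matrix","R","t"))
    p=K@(R@np.array(X)+t); return p[:2]/p[2]
def crop(n,u,v,w,h,s,name):
    im=bot.capture(n)[v:v+h,u:u+w,::-1]; cv2.imwrite("pics/"+name,cv2.resize(im,(w*s,h*s),interpolation=cv2.INTER_CUBIC))
E
python3 - <<'E'
from h import *
im=bot.capture("top")[:,:,::-1]
a=im[235:315,170:265];b=im[182:294,305:420]
s=lambda x,k:cv2.resize(x,None,fx=k,fy=k,interpolation=cv2.INTER_CUBIC)
a=s(a,4);b=s(b,5)[:, :]
cv2.imwrite("pics/b1.png",b)
im2=bot.capture("scene")[:,:,::-1]
cv2.imwrite("pics/b2.png",s(im2[240:340,230:380],5))
cv2.imwrite("pics/a1.png",a)
# deck: white blob, windows
im=im[:,:,::-1]
g=cv2.cvtColor(im,cv2.COLOR_RGB2HSV);w=((g[:,:,2]>190)&(g[:,:,1]<50)).astype(np.uint8)
w[:, :165]=0;w[:232]=0;w[315:]=0;w[:,270:]=0
cs,hi=cv2.findContours(w,cv2.RETR_CCOMP,cv2.CHAIN_APPROX_NONE)
for c in cs:
    M=cv2.moments(c)
    if M["m00"]>5:
        p=(M["m10"]/M["m00"],M["m01"]/M["m00"]);print(M["m00"],np.round(p,1),np.round(ray("top",p,2),1))
E
```

```text
4848.0 [217.5 273.5] [527.3 157.6   2. ]
26.5 [248.1 296.4] [464.   97.3   2. ]
27.5 [184.2 295.8] [491.8 238.5   2. ]
456.0 [237.3 273.2] [519.7 112.9   2. ]
457.0 [197.  272.7] [537.7 203.3   2. ]
24.0 [249.6 250.5] [565.7  76.7   2. ]
23.5 [187.6 250.1] [593.1 217.6   2. ]
```

View pics/b1.png

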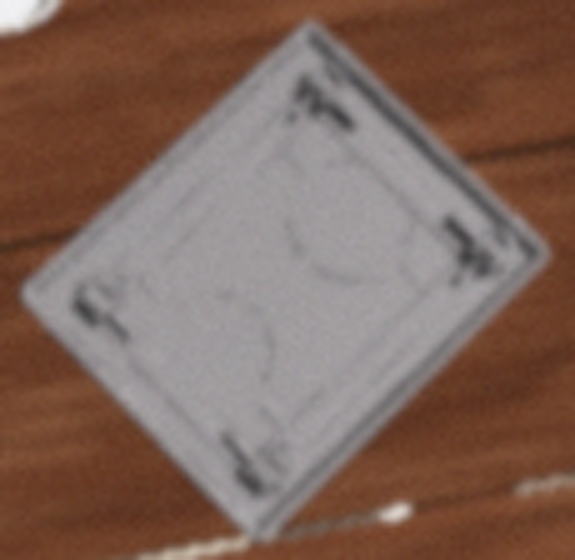

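View pics/b2.png

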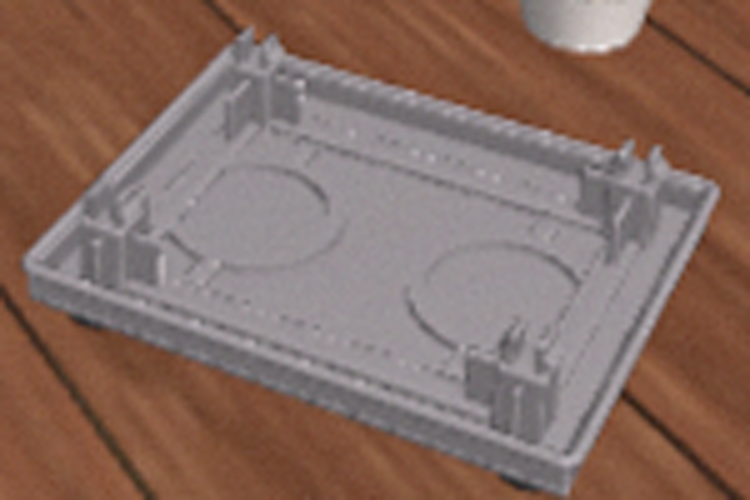

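In the top crop the base rim corners are at (312,20), (551,255), (262,540) and (22,292). In the scene crop the split post tips are at about (257,38), (641,151), (530,340) and (118,195). Next I'll triangulate the pose.

```bash
python3 - <<'E'
from h import *
from scipy.optimize import least_squares
top=[(312,20),(551,255),(262,540),(22,292)]
P=[ray("top",(305+(u)/5,182+(v)/5),27)[:2] for u,v in top]
P=np.array(P);print("rim",np.round(P,1),P.mean(0),"sides",[round(np.linalg.norm(P[i]-P[i-1]),1) for i in range(4)])
tip=[(257,38),(641,151),(530,340),(118,195)]
T=np.array([ray("scene",(230+u/5,240+v/5),49)[:2] for u,v in tip])
print("tips",np.round(T,1),T.mean(0),"sides",[round(np.linalg.norm(T[i]-T[i-1]),1) for i in range(4)])
def ang(Q,n): # long sides -> y axis
    L=[Q[i]-Q[i-1] for i in range(4)]
    L=[l*(1 if l[1]>0 else -1) for l in L]
    return [round(np.arctan2(-l[0],l[1]),4) for l in L]
print(ang(P,0),ang(T,0))
# project frame centre estimate into top for check
H=np.array([[464,97.3],[491.8,238.5],[565.7,76.7],[593.1,217.6]])
print("deck",H.mean(0),proj("top",[*T.mean(0),49])*5-np.array([305,182])*5)
S=ray("top",(217,273),45);print(S)
E
```

```text
rim [[ 659.9 -219.9]
 [ 531.6 -299.9]
 [ 432.3 -142.3]
 [ 559.4  -61.2]] [ 545.79261684 -180.81483706] sides [np.float64(187.8), np.float64(151.3), np.float64(186.2), np.float64(150.8)]
tips [[ 548.7  -93.4]
 [ 625.8 -215.2]
 [ 535.9 -272.1]
 [ 461.9 -151.5]] [ 543.08458334 -183.03103429] sides [np.float64(104.4), np.float64(144.2), np.float64(106.4), np.float64(141.4)]
[np.float64(0.5648), np.float64(-1.0135), np.float64(0.5624), np.float64(-1.0026)] [np.float64(-0.9803), np.float64(0.5645), np.float64(-1.0068), np.float64(0.5502)]
deck [528.65  157.525] [303.35906173 269.0475148 ]
[523.7628815 152.1246593  45.       ]
```

View pics/a1.png

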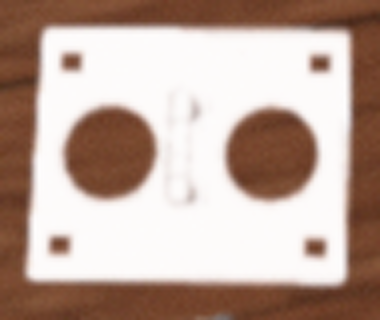

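The deck crop shows its four windows at (71,62), (320,63), (60,245) and (315,247), and the handle at (178,148). From these:
- **Deck:** (528.6, 157.5), yaw -0.193, with window spacing 104 x 144, which checks out.
- **Base:** about (546,-181), yaw 0.56.

I'll move above the deck.

Emit:
carry_out([
  {"tx": 31,"ty": -32,"rz": 0.024},
  {"tx": 31,"ty": -32,"rz": 0.024},
  {"tx": 31,"ty": -32,"rz": 0.024},
  {"tx": 31,"ty": -32,"rz": 0.024},
  {"tx": 31,"ty": -32,"tz": -20,"rz": 0.024},
  {"tx": 31,"ty": -32,"tz": -20,"rz": 0.024},
  {"tx": 31,"ty": -32,"tz": -20,"rz": 0.024},
  {"tx": 31,"ty": -32,"tz": -20,"rz": 0.024},
  {"tx": 31,"ty": -32,"tz": -20,"rz": 0.024},
  {"tx": 29.6,"ty": -30.8,"tz": -20,"rz": 0.024},
  {"tz": 0},
  {"tz": 0},
], gripper=0.3)

```text
invalid input at $.plan[0]: expected keys tx, ty, tz, rx, ry, rz
```

Emit:
carry_out([
  {"tx": 31,"ty": -32,"tz": 0,"rx": 0,"ry": 0,"rz": 0.024},
  {"tx": 31,"ty": -32,"tz": 0,"rx": 0,"ry": 0,"rz": 0.024},
  {"tx": 31,"ty": -32,"tz": 0,"rx": 0,"ry": 0,"rz": 0.024},
  {"tx": 31,"ty": -32,"tz": 0,"rx": 0,"ry": 0,"rz": 0.024},
  {"tx": 31,"ty": -32,"tz": -20,"rx": 0,"ry": 0,"rz": 0.024},
  {"tx": 31,"ty": -32,"tz": -20,"rx": 0,"ry": 0,"rz": 0.024},
  {"tx": 31,"ty": -32,"tz": -20,"rx": 0,"ry": 0,"rz": 0.024},
  {"tx": 31,"ty": -32,"tz": -20,"rx": 0,"ry": 0,"rz": 0.024},
  {"tx": 31,"ty": -32,"tz": -20,"rx": 0,"ry": 0,"rz": 0.024},
  {"tx": 29.6,"ty": -30.8,"tz": -20,"rx": 0,"ry": 0,"rz": 0.024},
  {"tx": 0,"ty": 0,"tz": 0,"rx": 0,"ry": 0,"rz": 0},
  {"tx": 0,"ty": 0,"tz": 0,"rx": 0,"ry": 0,"rz": 0},
], gripper=0.3)

```text
time: 1.4
tool_pos: [528.6, 157.1, 105.9]
tcp_rot: [-3.141, -0.002, 2.946]
contact_force: [-0.6, 0.1, 0.2]
grip_width: 63.9
finger_force: 0.0
```

Emit:
carry_out([
  {"tx": 0,"ty": 0,"tz": -25,"rx": 0,"ry": 0,"rz": 0.003},
  {"tx": 0,"ty": 0,"tz": -25,"rx": 0,"ry": 0,"rz": 0},
  {"tx": 0,"ty": 0,"tz": -20,"rx": 0,"ry": 0,"rz": 0},
  {"tx": 0,"ty": 0,"tz": -9.5,"rx": 0,"ry": 0,"rz": 0},
  {"tx": 0,"ty": 0,"tz": 0,"rx": 0,"ry": 0,"rz": 0},
  {"tx": 0,"ty": 0,"tz": 0,"rx": 0,"ry": 0,"rz": 0},
], gripper=0.3)

```text
time: 2.0
tool_pos: [529.1, 158.5, 28.3]
tcp_rot: [3.141, 0.001, 2.953]
contact_force: [0.9, 1.0, 0.3]
grip_width: 64.3
finger_force: 0.0
```

Emit:
carry_out([
  {"tx": 0,"ty": 0,"tz": 0,"rx": 0,"ry": 0,"rz": 0},
  {"tx": 0,"ty": 0,"tz": 0,"rx": 0,"ry": 0,"rz": 0},
  {"tx": 0,"ty": 0,"tz": 0,"rx": 0,"ry": 0,"rz": 0},
  {"tx": 0,"ty": 0,"tz": 0,"rx": 0,"ry": 0,"rz": 0},
  {"tx": 0,"ty": 0,"tz": 0,"rx": 0,"ry": 0,"rz": 0},
  {"tx": 0,"ty": 0,"tz": 0,"rx": 0,"ry": 0,"rz": 0},
  {"tx": 0,"ty": 0,"tz": 0,"rx": 0,"ry": 0,"rz": 0},
  {"tx": 0,"ty": 0,"tz": 0,"rx": 0,"ry": 0,"rz": 0},
], gripper=1)

```text
time: 2.8
tool_pos: [528.8, 157.8, 27.2]
tcp_rot: [3.142, -0.0, 2.952]
contact_force: [-0.7, -0.4, 0.8]
grip_width: 11.5
finger_force: 30.0
```

Emit:
carry_out([
  {"tx": 0,"ty": 0,"tz": 40,"rx": 0,"ry": 0,"rz": 0},
  {"tx": 0,"ty": 0,"tz": 40,"rx": 0,"ry": 0,"rz": 0},
  {"tx": 1.5,"ty": -34,"tz": 0,"rx": 0,"ry": 0,"rz": 0.0755},
  {"tx": 1.5,"ty": -34,"tz": 0,"rx": 0,"ry": 0,"rz": 0.0755},
  {"tx": 1.5,"ty": -34,"tz": 0,"rx": 0,"ry": 0,"rz": 0.0755},
  {"tx": 1.5,"ty": -34,"tz": 0,"rx": 0,"ry": 0,"rz": 0.0755},
  {"tx": 1.5,"ty": -34,"tz": 0,"rx": 0,"ry": 0,"rz": 0.0755},
  {"tx": 1.5,"ty": -34,"tz": 0,"rx": 0,"ry": 0,"rz": 0.0755},
  {"tx": 1.5,"ty": -34,"tz": 0,"rx": 0,"ry": 0,"rz": 0.0755},
  {"tx": 1.5,"ty": -34,"tz": 0,"rx": 0,"ry": 0,"rz": 0.0755},
  {"tx": 1.5,"ty": -34,"tz": 0,"rx": 0,"ry": 0,"rz": 0.0755},
  {"tx": 1,"ty": -34,"tz": 0,"rx": 0,"ry": 0,"rz": 0.0755},
])

```text
time: 4.0
tool_pos: [543.0, -183.5, 106.9]
tcp_rot: [3.141, -0.0, -2.573]
contact_force: [-0.5, 1.3, -2.1]
grip_width: 11.4
finger_force: 30.0
```

Emit:
carry_out([
  {"tx": 0,"ty": 0,"tz": -15,"rx": 0,"ry": 0,"rz": 0},
  {"tx": 0,"ty": 0,"tz": 0,"rx": 0,"ry": 0,"rz": 0},
  {"tx": 0,"ty": 0,"tz": 0,"rx": 0,"ry": 0,"rz": 0},
])

```text
time: 4.3
tool_pos: [542.8, -181.7, 91.9]
tcp_rot: [3.14, -0.001, -2.577]
contact_force: [0.3, 0.2, -1.3]
grip_width: 11.6
finger_force: 30.0
```

```bash
python3 - <<'E'
from h import *
crop("scene",215,215,180,135,4,"c1.png")
im=bot.capture("top")
g=cv2.cvtColor(im,cv2.COLOR_RGB2HSV);w=((g[:,:,2]>190)&(g[:,:,1]<50)).astype(np.uint8)
k=np.zeros_like(w);k[180:300,290:430]=1
cv2.imwrite("pics/c2.png",cv2.resize(im[175:300,295:425,::-1],None,fx=4.5,fy=4.5,interpolation=cv2.INTER_CUBIC))
cs,_=cv2.findContours(w*k,cv2.RETR_CCOMP,cv2.CHAIN_APPROX_NONE)
for c in cs:
    M=cv2.moments(c)
    if M["m00"]>5:
        p=(M["m10"]/M["m00"],M["m01"]/M["m00"]);print(M["m00"],np.round(p,1),np.round(ray("top",p,67),1))
o=bot.get_obs();print(o["tool_pos"],o["tcp_rot"],o["contact_force"])
E
```

```text
361.0 [386.8 250.8] [ 500.6 -215.3   67. ]
58.0 [359.7 237.6] [ 539.3 -165.2   67. ]
97.5 [410.5 232.6] [ 529.5 -275.4   67. ]
25.0 [407.3 219. ] [ 560.  -276.5   67. ]
51.0 [383.8 209.7] [ 589.9 -231.2   67. ]
1281.0 [342.8 232.9] [ 556.  -131.6   67. ]
25.5 [326.3 239.3] [549.  -93.6  67. ]
112.5 [419.1 182.6] [ 635.7 -323.9   67. ]
116.0 [303.  183.1] [682.7 -69.4  67. ]
[ 543.47894188 -181.5053706    92.64632434] [-3.14153851e+00  2.00521776e-04 -2.57552005e+00] [-0.28864011  0.45621271 -1.3218851 ]
```

View pics/c1.png

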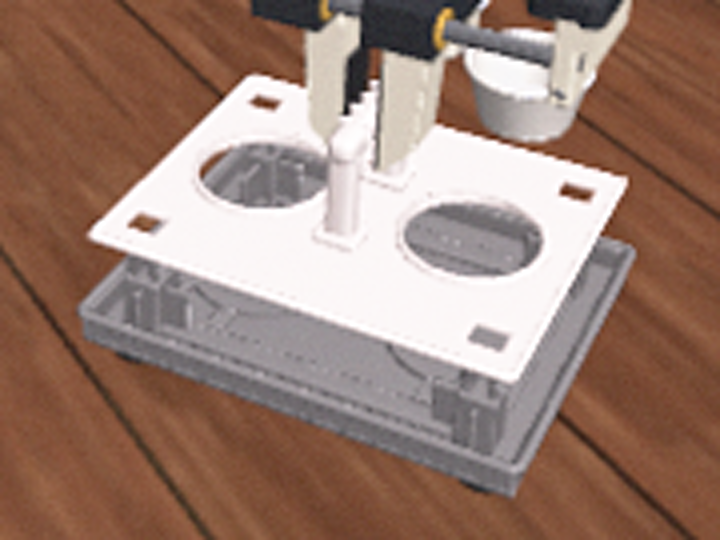

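The windows in the scene crop are at (265,102), (577,191), (489,336) and (146,222). I'll compare them with the tips as seen by the same camera.

```bash
python3 - <<'E'
from h import *
W=[(265,102),(577,191),(489,336),(146,222)]
for z in (65,66,67):
    T=np.array([ray("scene",(215+u/4,215+v/4),z)[:2] for u,v in W]);print(T.mean(0),[round(np.linalg.norm(T[i]-T[i-1]),1) for i in range(4)])
print(np.round(T,1))
l=T[0]-T[1];m=T[3]-T[2];print(np.arctan2(-l[0],l[1]),np.arctan2(-m[0],m[1]))
for _ in range(3):
  o=bot.get_obs();print(o["tool_pos"],o["tcp_rot"][2])
E
```

```text
[ 542.30124558 -182.78187598] [np.float64(103.5), np.float64(144.6), np.float64(104.0), np.float64(144.9)]
[ 541.47997829 -183.92863248] [np.float64(103.2), np.float64(144.2), np.float64(103.7), np.float64(144.5)]
[ 540.658711   -185.07538897] [np.float64(103.0), np.float64(143.8), np.float64(103.4), np.float64(144.2)]
[[ 545.8  -97. ]
 [ 623.  -218.4]
 [ 535.4 -273.4]
 [ 458.5 -151.5]]
0.5661248147203164 0.562870582923763
[ 543.47894188 -181.5053706    92.64632434] -2.5755200476390727
[ 543.47894188 -181.5053706    92.64632434] -2.5755200476390727
[ 543.47894188 -181.5053706    92.64632434] -2.5755200476390727
```

View pics/c2.png

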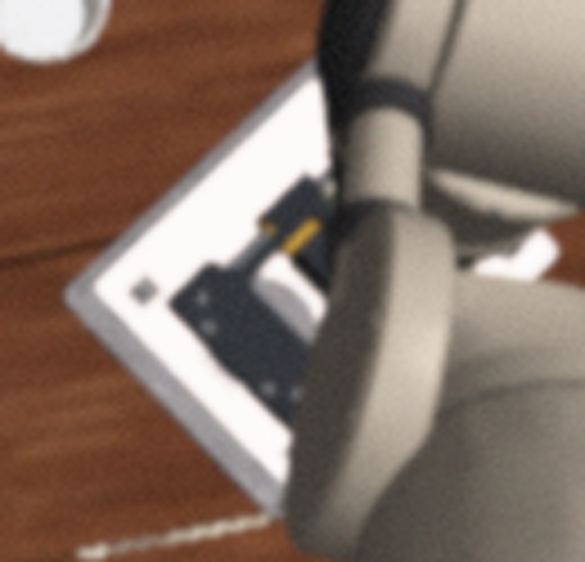

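The left window shows grey through it at (145,290). The windows are about (1.5,1) mm short of the tips. I'll lower toward the tips and feel for them.

Emit:
carry_out([
  {"tx": 1,"ty": 0.7,"tz": -6,"rx": 0,"ry": 0,"rz": -0.003},
  {"tx": 0,"ty": 0,"tz": -5,"rx": 0,"ry": 0,"rz": 0},
  {"tx": 0,"ty": 0,"tz": -2,"rx": 0,"ry": 0,"rz": 0},
  {"tx": 0,"ty": 0,"tz": 0,"rx": 0,"ry": 0,"rz": 0},
  {"tx": 0,"ty": 0,"tz": 0,"rx": 0,"ry": 0,"rz": 0},
])

```text
time: 4.9
tool_pos: [544.3, -181.4, 79.2]
tcp_rot: [3.141, -0.0, -2.579]
contact_force: [0.4, -0.0, -1.4]
grip_width: 12.0
finger_force: 30.0
```

Emit:
carry_out([
  {"tx": 0,"ty": 0,"tz": -1,"rx": 0,"ry": 0,"rz": 0},
  {"tx": 0,"ty": 0,"tz": 0,"rx": 0,"ry": 0,"rz": 0},
])

```text
time: 5.1
tool_pos: [544.3, -181.5, 78.3]
tcp_rot: [3.142, 0.0, -2.579]
contact_force: [-0.2, 0.5, -0.7]
grip_width: 11.6
finger_force: 30.0
```

Emit:
carry_out([
  {"tx": 0,"ty": 0,"tz": -1,"rx": 0,"ry": 0,"rz": 0},
  {"tx": 0,"ty": 0,"tz": 0,"rx": 0,"ry": 0,"rz": 0},
])

```text
time: 5.3
tool_pos: [544.4, -181.6, 77.3]
tcp_rot: [-3.141, 0.0, -2.579]
contact_force: [0.4, -0.1, -2.0]
grip_width: 11.7
finger_force: 30.0
```

Emit:
carry_out([
  {"tx": 0,"ty": 0,"tz": -0.7,"rx": 0,"ry": 0,"rz": 0},
  {"tx": 0,"ty": 0,"tz": 0,"rx": 0,"ry": 0,"rz": 0},
])

```text
time: 5.5
tool_pos: [544.5, -181.7, 77.1]
tcp_rot: [-3.141, 0.0, -2.579]
contact_force: [-1.5, 0.0, 4.2]
grip_width: 11.5
finger_force: 30.0
```

Emit:
carry_out([
  {"tx": 0,"ty": 0,"tz": -0.5,"rx": 0,"ry": 0,"rz": 0},
  {"tx": 0,"ty": 0,"tz": 0,"rx": 0,"ry": 0,"rz": 0},
])

```text
time: 5.7
tool_pos: [544.6, -181.8, 77.0]
tcp_rot: [-3.14, 0.001, -2.579]
contact_force: [-1.6, 0.1, 6.5]
grip_width: 11.6
finger_force: 30.0
```

Emit:
carry_out([
  {"tx": 0.5,"ty": 0,"tz": 0,"rx": 0,"ry": 0,"rz": 0},
  {"tx": 0.5,"ty": 0,"tz": 0,"rx": 0,"ry": 0,"rz": 0},
  {"tx": 0.5,"ty": 0,"tz": 0,"rx": 0,"ry": 0,"rz": 0},
])

```text
time: 6.0
tool_pos: [545.9, -181.8, 77.1]
tcp_rot: [-3.141, 0.0, -2.579]
contact_force: [-2.9, -0.3, 7.9]
grip_width: 11.7
finger_force: 30.0
```

Emit:
carry_out([
  {"tx": 0,"ty": 0.5,"tz": 0,"rx": 0,"ry": 0,"rz": 0},
  {"tx": 0,"ty": 0.5,"tz": 0,"rx": 0,"ry": 0,"rz": 0},
  {"tx": 0,"ty": 0.5,"tz": 0,"rx": 0,"ry": 0,"rz": 0},
])

```text
time: 6.3
tool_pos: [546.3, -180.8, 77.1]
tcp_rot: [-3.139, 0.001, -2.579]
contact_force: [-1.6, -2.3, 5.9]
grip_width: 11.6
finger_force: 30.0
```

Emit:
carry_out([
  {"tx": -0.5,"ty": 0,"tz": 0,"rx": 0,"ry": 0,"rz": 0},
  {"tx": -0.5,"ty": 0,"tz": 0,"rx": 0,"ry": 0,"rz": 0},
  {"tx": -0.5,"ty": 0,"tz": 0,"rx": 0,"ry": 0,"rz": 0},
])

```text
time: 6.6
tool_pos: [544.9, -180.3, 76.6]
tcp_rot: [-3.14, 0.001, -2.579]
contact_force: [-0.4, 0.7, -0.7]
grip_width: 11.5
finger_force: 30.0
```

The force has vanished, so the windows are over the tips. I'll lower onto the barbs.

Emit:
carry_out([
  {"tx": 0,"ty": 0,"tz": -0.7,"rx": 0,"ry": 0,"rz": 0},
  {"tx": 0,"ty": 0,"tz": 0,"rx": 0,"ry": 0,"rz": 0},
])

```text
time: 6.8
tool_pos: [543.4, -179.5, 74.4]
tcp_rot: [3.139, -0.001, -2.579]
contact_force: [0.3, -0.0, -1.3]
grip_width: 11.5
finger_force: 30.0
```

Emit:
carry_out([
  {"tx": 0,"ty": 0,"tz": -0.7,"rx": 0,"ry": 0,"rz": 0},
  {"tx": 0,"ty": 0,"tz": 0,"rx": 0,"ry": 0,"rz": 0},
])

```text
time: 7.0
tool_pos: [543.9, -179.8, 74.1]
tcp_rot: [3.141, -0.001, -2.579]
contact_force: [-0.1, 0.1, -1.8]
grip_width: 11.3
finger_force: 30.0
```

Emit:
carry_out([
  {"tx": 0,"ty": 0,"tz": -0.6,"rx": 0,"ry": 0,"rz": 0},
  {"tx": 0,"ty": 0,"tz": 0,"rx": 0,"ry": 0,"rz": 0},
])

```text
time: 7.2
tool_pos: [544.2, -179.9, 73.9]
tcp_rot: [3.141, -0.0, -2.579]
contact_force: [-0.6, -0.2, -1.2]
grip_width: 11.8
finger_force: 30.0
```

Emit:
carry_out([
  {"tx": 0,"ty": 0,"tz": -0.5,"rx": 0,"ry": 0,"rz": 0},
  {"tx": 0,"ty": 0,"tz": 0,"rx": 0,"ry": 0,"rz": 0},
])

```text
time: 7.4
tool_pos: [544.2, -180.0, 73.5]
tcp_rot: [3.141, -0.0, -2.579]
contact_force: [-0.1, -0.7, -1.5]
grip_width: 12.0
finger_force: 30.0
```

Emit:
carry_out([
  {"tx": 0,"ty": 0,"tz": -0.5,"rx": 0,"ry": 0,"rz": 0},
  {"tx": 0,"ty": 0,"tz": 0,"rx": 0,"ry": 0,"rz": 0},
])

```text
time: 7.6
tool_pos: [544.3, -180.0, 73.0]
tcp_rot: [3.141, 0.0, -2.579]
contact_force: [-0.2, 0.6, -1.0]
grip_width: 11.8
finger_force: 30.0
```

Emit:
carry_out([
  {"tx": 0,"ty": 0,"tz": -0.5,"rx": 0,"ry": 0,"rz": 0},
  {"tx": 0,"ty": 0,"tz": 0,"rx": 0,"ry": 0,"rz": 0},
  {"tx": 0,"ty": 0,"tz": 0,"rx": 0,"ry": 0,"rz": 0},
])

```text
time: 7.9
tool_pos: [544.3, -180.0, 72.7]
tcp_rot: [-3.142, 0.0, -2.579]
contact_force: [-0.6, 0.0, 0.5]
grip_width: 11.6
finger_force: 30.0
```

```bash
python3 - <<'E'
from h import *
crop("scene",215,215,180,135,4,"d1.png")
E
```

```text
(no output)
```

View pics/d1.png

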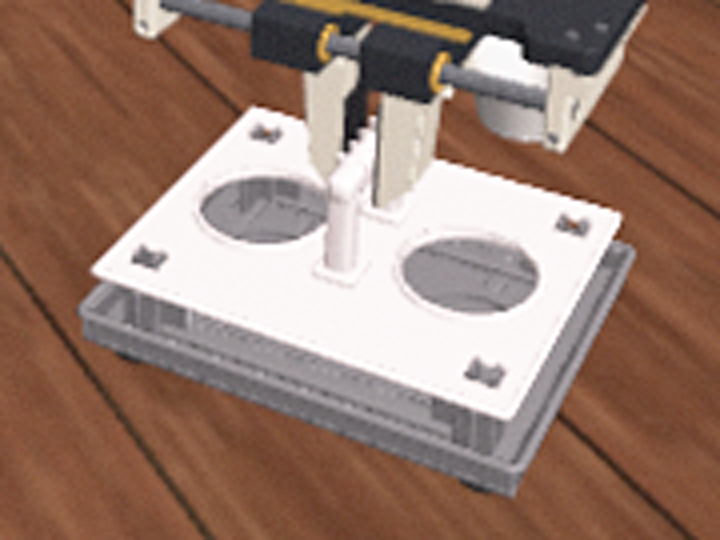

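All four posts show through their windows at (265,132), (573,222), (486,373) and (149,257), so the deck is resting on the barbs. I'll release it, rise, close, and move over the first press point (+50,+42).

Emit:
carry_out([
  {"tx": 0,"ty": 0,"tz": 0,"rx": 0,"ry": 0,"rz": 0},
  {"tx": 0,"ty": 0,"tz": 0,"rx": 0,"ry": 0,"rz": 0},
  {"tx": 0,"ty": 0,"tz": 0,"rx": 0,"ry": 0,"rz": 0},
  {"tx": 0,"ty": 0,"tz": 0,"rx": 0,"ry": 0,"rz": 0},
  {"tx": 0,"ty": 0,"tz": 5,"rx": 0,"ry": 0,"rz": 0},
  {"tx": 0,"ty": 0,"tz": 20,"rx": 0,"ry": 0,"rz": 0},
  {"tx": 0,"ty": 0,"tz": 25,"rx": 0,"ry": 0,"rz": 0},
], gripper=0.4)

```text
time: 8.65
tool_pos: [543.6, -179.7, 122.5]
tcp_rot: [3.139, -0.001, -2.579]
contact_force: [-0.1, 0.2, -0.1]
grip_width: 54.6
finger_force: 0.0
```

Emit:
carry_out([
  {"tx": 7,"ty": 21,"tz": 0,"rx": 0,"ry": 0,"rz": 0},
  {"tx": 7,"ty": 21,"tz": 0,"rx": 0,"ry": 0,"rz": 0},
  {"tx": 6,"ty": 20,"tz": 0,"rx": 0,"ry": 0,"rz": 0},
  {"tx": 0,"ty": 0,"tz": 0,"rx": 0,"ry": 0,"rz": 0},
  {"tx": 0,"ty": 0,"tz": 0,"rx": 0,"ry": 0,"rz": 0},
  {"tx": 0,"ty": 0,"tz": 0,"rx": 0,"ry": 0,"rz": 0},
  {"tx": 0,"ty": 0,"tz": 0,"rx": 0,"ry": 0,"rz": 0},
  {"tx": 0,"ty": 0,"tz": 0,"rx": 0,"ry": 0,"rz": 0},
], gripper=1)

```text
time: 9.45
tool_pos: [564.1, -118.7, 122.5]
tcp_rot: [3.142, -0.0, -2.58]
contact_force: [-0.3, -0.3, 0.0]
grip_width: 0.5
finger_force: 0.0
```

Emit:
carry_out([
  {"tx": 0,"ty": 0,"tz": -25,"rx": 0,"ry": 0,"rz": 0},
  {"tx": 0,"ty": 0,"tz": -25,"rx": 0,"ry": 0,"rz": 0},
  {"tx": 0,"ty": 0,"tz": -15,"rx": 0,"ry": 0,"rz": 0},
  {"tx": 0,"ty": 0,"tz": -6,"rx": 0,"ry": 0,"rz": 0},
  {"tx": 0,"ty": 0,"tz": -1,"rx": 0,"ry": 0,"rz": 0},
  {"tx": 0,"ty": 0,"tz": 0,"rx": 0,"ry": 0,"rz": 0},
  {"tx": 0,"ty": 0,"tz": 0,"rx": 0,"ry": 0,"rz": 0},
])

```text
time: 10.15
tool_pos: [564.9, -118.3, 51.5]
tcp_rot: [-3.14, 0.001, -2.579]
contact_force: [0.1, -0.3, -0.0]
grip_width: 0.5
finger_force: 0.0
```

Emit:
carry_out([
  {"tx": 0,"ty": 0,"tz": -1,"rx": 0,"ry": 0,"rz": 0},
  {"tx": 0,"ty": 0,"tz": -0.5,"rx": 0,"ry": 0,"rz": 0},
  {"tx": 0,"ty": 0,"tz": 0,"rx": 0,"ry": 0,"rz": 0},
])

```text
time: 10.45
tool_pos: [564.3, -118.0, 49.3]
tcp_rot: [-3.141, 0.0, -2.579]
contact_force: [-0.2, 0.1, 0.6]
grip_width: 0.1
finger_force: 0.0
```

Emit:
carry_out([
  {"tx": 0,"ty": 0,"tz": -0.5,"rx": 0,"ry": 0,"rz": 0},
  {"tx": 0,"ty": 0,"tz": -0.5,"rx": 0,"ry": 0,"rz": 0},
  {"tx": 0,"ty": 0,"tz": 0,"rx": 0,"ry": 0,"rz": 0},
])

```text
time: 10.75
tool_pos: [564.2, -118.0, 47.9]
tcp_rot: [3.141, -0.0, -2.579]
contact_force: [-0.4, -0.0, 0.5]
grip_width: 0.2
finger_force: 0.0
```

Emit:
carry_out([
  {"tx": 0,"ty": 0,"tz": -0.7,"rx": 0,"ry": 0,"rz": 0},
  {"tx": 0,"ty": 0,"tz": 0,"rx": 0,"ry": 0,"rz": 0},
])

```text
time: 10.95
tool_pos: [564.3, -118.0, 47.4]
tcp_rot: [-3.142, 0.0, -2.579]
contact_force: [0.4, 0.3, 1.1]
grip_width: 0.7
finger_force: 0.5
```

Emit:
carry_out([
  {"tx": 0,"ty": 0,"tz": -0.7,"rx": 0,"ry": 0,"rz": 0},
  {"tx": 0,"ty": 0,"tz": 0,"rx": 0,"ry": 0,"rz": 0},
])

```text
time: 11.15
tool_pos: [564.4, -118.0, 46.9]
tcp_rot: [-3.141, 0.0, -2.579]
contact_force: [-0.2, 1.2, 3.7]
grip_width: 0.5
finger_force: 1.4
```

Emit:
carry_out([
  {"tx": 0,"ty": 0,"tz": -0.6,"rx": 0,"ry": 0,"rz": 0},
  {"tx": 0,"ty": 0,"tz": 0,"rx": 0,"ry": 0,"rz": 0},
])

```text
time: 11.35
tool_pos: [564.5, -118.0, 46.4]
tcp_rot: [-3.141, 0.0, -2.579]
contact_force: [-0.8, 1.1, 4.3]
grip_width: 0.6
finger_force: 2.4
```

Emit:
carry_out([
  {"tx": 0,"ty": 0,"tz": -0.6,"rx": 0,"ry": 0,"rz": 0},
  {"tx": 0,"ty": 0,"tz": 0,"rx": 0,"ry": 0,"rz": 0},
])

```text
time: 11.55
tool_pos: [564.3, -118.0, 45.4]
tcp_rot: [-3.142, 0.0, -2.579]
contact_force: [0.7, 0.2, -0.3]
grip_width: 0.4
finger_force: 0.0
```

Emit:
carry_out([
  {"tx": 0,"ty": 0,"tz": -0.6,"rx": 0,"ry": 0,"rz": 0},
  {"tx": 0,"ty": 0,"tz": 0,"rx": 0,"ry": 0,"rz": 0},
])

```text
time: 11.75
tool_pos: [564.0, -117.9, 44.4]
tcp_rot: [3.141, -0.001, -2.579]
contact_force: [0.1, -0.8, 0.3]
grip_width: 0.4
finger_force: 0.0
```

Emit:
carry_out([
  {"tx": 0,"ty": 0,"tz": -0.6,"rx": 0,"ry": 0,"rz": 0},
  {"tx": 0,"ty": 0,"tz": 0,"rx": 0,"ry": 0,"rz": 0},
])

```text
time: 11.95
tool_pos: [564.1, -118.0, 44.1]
tcp_rot: [3.141, -0.0, -2.579]
contact_force: [-0.8, 0.1, 1.1]
grip_width: 0.5
finger_force: 0.5
```

The push dropped, so the first corner has given way. I'll go on to its shoulder.

Emit:
carry_out([
  {"tx": 0,"ty": 0,"tz": -0.6,"rx": 0,"ry": 0,"rz": 0},
  {"tx": 0,"ty": 0,"tz": 0,"rx": 0,"ry": 0,"rz": 0},
])

```text
time: 12.15
tool_pos: [564.2, -118.0, 43.8]
tcp_rot: [3.142, -0.0, -2.579]
contact_force: [-1.6, -0.3, 4.3]
grip_width: 0.4
finger_force: 1.7
```

Emit:
carry_out([
  {"tx": 0,"ty": 0,"tz": -0.6,"rx": 0,"ry": 0,"rz": 0},
  {"tx": 0,"ty": 0,"tz": 0,"rx": 0,"ry": 0,"rz": 0},
])

```text
time: 12.35
tool_pos: [564.3, -118.0, 43.6]
tcp_rot: [-3.141, 0.0, -2.579]
contact_force: [-2.6, 1.4, 6.0]
grip_width: -0.0
finger_force: 3.2
```

Emit:
carry_out([
  {"tx": 0,"ty": 0,"tz": -0.6,"rx": 0,"ry": 0,"rz": 0},
  {"tx": 0,"ty": 0,"tz": 0,"rx": 0,"ry": 0,"rz": 0},
])

```text
time: 12.55
tool_pos: [564.4, -118.0, 43.4]
tcp_rot: [-3.141, 0.0, -2.579]
contact_force: [-3.8, 1.2, 9.0]
grip_width: 0.5
finger_force: 4.6
```

The first corner is on its shoulder. I'll move to (+50,-42).

Emit:
carry_out([
  {"tx": 0,"ty": 0,"tz": 14,"rx": 0,"ry": 0,"rz": 0},
  {"tx": 22.4,"ty": -35.5,"tz": 0,"rx": 0,"ry": 0,"rz": 0},
  {"tx": 22.4,"ty": -35.5,"tz": 0,"rx": 0,"ry": 0,"rz": 0},
  {"tx": 0,"ty": 0,"tz": -3,"rx": 0,"ry": 0,"rz": 0},
  {"tx": 0,"ty": 0,"tz": -2,"rx": 0,"ry": 0,"rz": 0},
  {"tx": 0,"ty": 0,"tz": -1.5,"rx": 0,"ry": 0,"rz": 0},
  {"tx": 0,"ty": 0,"tz": 0,"rx": 0,"ry": 0,"rz": 0},
  {"tx": 0,"ty": 0,"tz": 0,"rx": 0,"ry": 0,"rz": 0},
])

```text
time: 13.35
tool_pos: [608.9, -188.1, 50.1]
tcp_rot: [3.141, -0.0, -2.578]
contact_force: [0.1, -1.1, -0.0]
grip_width: 0.4
finger_force: 0.0
```

Emit:
carry_out([
  {"tx": 0,"ty": 0,"tz": -0.7,"rx": 0,"ry": 0,"rz": 0},
  {"tx": 0,"ty": 0,"tz": -0.7,"rx": 0,"ry": 0,"rz": 0},
  {"tx": 0,"ty": 0,"tz": 0,"rx": 0,"ry": 0,"rz": 0},
])

```text
time: 13.65
tool_pos: [609.0, -188.8, 48.5]
tcp_rot: [3.141, -0.0, -2.579]
contact_force: [0.3, -0.0, -0.4]
grip_width: 0.8
finger_force: 0.0
```

Emit:
carry_out([
  {"tx": 0,"ty": 0,"tz": -0.6,"rx": 0,"ry": 0,"rz": 0},
  {"tx": 0,"ty": 0,"tz": 0,"rx": 0,"ry": 0,"rz": 0},
])

```text
time: 13.85
tool_pos: [609.0, -189.0, 47.9]
tcp_rot: [3.141, -0.0, -2.579]
contact_force: [-0.2, 0.5, 0.4]
grip_width: 0.6
finger_force: 0.0
```

Emit:
carry_out([
  {"tx": 0,"ty": 0,"tz": -0.6,"rx": 0,"ry": 0,"rz": 0},
  {"tx": 0,"ty": 0,"tz": 0,"rx": 0,"ry": 0,"rz": 0},
])

```text
time: 14.05
tool_pos: [609.0, -189.0, 47.2]
tcp_rot: [3.141, -0.0, -2.579]
contact_force: [0.5, -0.3, 0.5]
grip_width: -0.1
finger_force: 0.0
```

Emit:
carry_out([
  {"tx": 0,"ty": 0,"tz": -0.7,"rx": 0,"ry": 0,"rz": 0},
  {"tx": 0,"ty": 0,"tz": 0,"rx": 0,"ry": 0,"rz": 0},
])

```text
time: 14.25
tool_pos: [609.1, -189.0, 46.7]
tcp_rot: [-3.142, 0.0, -2.579]
contact_force: [-0.2, 0.6, 1.4]
grip_width: 0.3
finger_force: 0.3
```

Emit:
carry_out([
  {"tx": 0,"ty": 0,"tz": -0.7,"rx": 0,"ry": 0,"rz": 0},
  {"tx": 0,"ty": 0,"tz": 0,"rx": 0,"ry": 0,"rz": 0},
])

```text
time: 14.45
tool_pos: [609.2, -189.1, 46.2]
tcp_rot: [-3.141, 0.0, -2.579]
contact_force: [0.5, -0.1, 1.8]
grip_width: 0.5
finger_force: 1.0
```

Emit:
carry_out([
  {"tx": 0,"ty": 0,"tz": -0.7,"rx": 0,"ry": 0,"rz": 0},
  {"tx": 0,"ty": 0,"tz": 0,"rx": 0,"ry": 0,"rz": 0},
])

```text
time: 14.65
tool_pos: [609.3, -189.1, 45.6]
tcp_rot: [-3.141, 0.0, -2.579]
contact_force: [-1.2, 0.7, 4.8]
grip_width: 0.8
finger_force: 1.8
```

Emit:
carry_out([
  {"tx": 0,"ty": 0,"tz": -0.7,"rx": 0,"ry": 0,"rz": 0},
  {"tx": 0,"ty": 0,"tz": 0,"rx": 0,"ry": 0,"rz": 0},
])

```text
time: 14.85
tool_pos: [608.8, -188.8, 44.0]
tcp_rot: [3.141, -0.0, -2.579]
contact_force: [-0.6, -0.1, -0.4]
grip_width: 0.5
finger_force: 0.0
```

Emit:
carry_out([
  {"tx": 0,"ty": 0,"tz": -0.6,"rx": 0,"ry": 0,"rz": 0},
  {"tx": 0,"ty": 0,"tz": 0,"rx": 0,"ry": 0,"rz": 0},
])

```text
time: 15.05
tool_pos: [608.8, -188.9, 43.5]
tcp_rot: [3.141, -0.0, -2.579]
contact_force: [-1.1, 0.4, 0.1]
grip_width: 0.4
finger_force: 0.0
```

The second corner has clicked. I'll press it onto the shoulder.

Emit:
carry_out([
  {"tx": 0,"ty": 0,"tz": -0.7,"rx": 0,"ry": 0,"rz": 0},
  {"tx": 0,"ty": 0,"tz": 0,"rx": 0,"ry": 0,"rz": 0},
])

```text
time: 15.25
tool_pos: [609.0, -189.0, 43.2]
tcp_rot: [3.141, -0.0, -2.579]
contact_force: [0.2, 0.0, 0.4]
grip_width: 0.6
finger_force: 0.1
```

Emit:
carry_out([
  {"tx": 0,"ty": 0,"tz": -0.7,"rx": 0,"ry": 0,"rz": 0},
  {"tx": 0,"ty": 0,"tz": 0,"rx": 0,"ry": 0,"rz": 0},
])

```text
time: 15.45
tool_pos: [609.1, -189.0, 42.9]
tcp_rot: [-3.142, 0.0, -2.579]
contact_force: [-0.3, 0.5, 2.5]
grip_width: 0.6
finger_force: 1.5
```

Emit:
carry_out([
  {"tx": 0,"ty": 0,"tz": -0.6,"rx": 0,"ry": 0,"rz": 0},
  {"tx": 0,"ty": 0,"tz": 0,"rx": 0,"ry": 0,"rz": 0},
])

```text
time: 15.65
tool_pos: [609.2, -189.0, 42.7]
tcp_rot: [-3.141, 0.0, -2.579]
contact_force: [-2.1, 1.5, 5.3]
grip_width: 0.5
finger_force: 3.1
```

Emit:
carry_out([
  {"tx": 0,"ty": 0,"tz": -0.6,"rx": 0,"ry": 0,"rz": 0},
  {"tx": 0,"ty": 0,"tz": 16,"rx": 0,"ry": 0,"rz": 0},
  {"tx": -28.2,"ty": -17.8,"tz": 0,"rx": 0,"ry": 0,"rz": 0},
  {"tx": -28.2,"ty": -17.8,"tz": 0,"rx": 0,"ry": 0,"rz": 0},
  {"tx": -28.2,"ty": -17.7,"tz": 0,"rx": 0,"ry": 0,"rz": 0},
  {"tx": 0,"ty": 0,"tz": -4,"rx": 0,"ry": 0,"rz": 0},
  {"tx": 0,"ty": 0,"tz": -3,"rx": 0,"ry": 0,"rz": 0},
  {"tx": 0,"ty": 0,"tz": -1,"rx": 0,"ry": 0,"rz": 0},
  {"tx": 0,"ty": 0,"tz": 0,"rx": 0,"ry": 0,"rz": 0},
  {"tx": 0,"ty": 0,"tz": 0,"rx": 0,"ry": 0,"rz": 0},
])

```text
time: 16.65
tool_pos: [525.1, -241.7, 49.2]
tcp_rot: [3.142, 0.0, -2.578]
contact_force: [0.2, 0.3, 0.3]
grip_width: 0.3
finger_force: 0.0
```

Emit:
carry_out([
  {"tx": 0,"ty": 0,"tz": -0.7,"rx": 0,"ry": 0,"rz": 0},
  {"tx": 0,"ty": 0,"tz": 0,"rx": 0,"ry": 0,"rz": 0},
])

```text
time: 16.85
tool_pos: [524.7, -242.0, 48.6]
tcp_rot: [3.142, 0.0, -2.579]
contact_force: [-1.2, -0.8, 0.7]
grip_width: 0.4
finger_force: 0.0
```

Emit:
carry_out([
  {"tx": 0,"ty": 0,"tz": -0.7,"rx": 0,"ry": 0,"rz": 0},
  {"tx": 0,"ty": 0,"tz": 0,"rx": 0,"ry": 0,"rz": 0},
])

```text
time: 17.05
tool_pos: [524.5, -242.2, 47.9]
tcp_rot: [3.142, 0.0, -2.579]
contact_force: [0.6, 0.4, 0.1]
grip_width: 0.5
finger_force: 0.1
```

Emit:
carry_out([
  {"tx": 0,"ty": 0,"tz": -0.7,"rx": 0,"ry": 0,"rz": 0},
  {"tx": 0,"ty": 0,"tz": 0,"rx": 0,"ry": 0,"rz": 0},
])

```text
time: 17.25
tool_pos: [524.6, -242.3, 47.4]
tcp_rot: [-3.141, 0.0, -2.579]
contact_force: [1.2, 0.8, 1.7]
grip_width: 0.4
finger_force: 0.7
```

Emit:
carry_out([
  {"tx": 0,"ty": 0,"tz": -0.7,"rx": 0,"ry": 0,"rz": 0},
  {"tx": 0,"ty": 0,"tz": 0,"rx": 0,"ry": 0,"rz": 0},
])

```text
time: 17.45
tool_pos: [524.6, -242.4, 46.8]
tcp_rot: [-3.141, 0.0, -2.58]
contact_force: [-0.7, 1.1, 3.3]
grip_width: 0.6
finger_force: 1.5
```

Emit:
carry_out([
  {"tx": 0,"ty": 0,"tz": -0.7,"rx": 0,"ry": 0,"rz": 0},
  {"tx": 0,"ty": 0,"tz": 0,"rx": 0,"ry": 0,"rz": 0},
])

```text
time: 17.65
tool_pos: [524.7, -242.4, 46.2]
tcp_rot: [-3.141, 0.0, -2.579]
contact_force: [0.2, -0.0, 4.7]
grip_width: 0.6
finger_force: 2.3
```

Emit:
carry_out([
  {"tx": 0,"ty": 0,"tz": -0.7,"rx": 0,"ry": 0,"rz": 0},
  {"tx": 0,"ty": 0,"tz": 0,"rx": 0,"ry": 0,"rz": 0},
])

```text
time: 17.85
tool_pos: [524.6, -242.4, 45.2]
tcp_rot: [-3.141, 0.0, -2.579]
contact_force: [-0.2, -0.2, 3.1]
grip_width: 0.4
finger_force: 1.6
```

Emit:
carry_out([
  {"tx": 0,"ty": 0,"tz": -0.6,"rx": 0,"ry": 0,"rz": 0},
  {"tx": 0,"ty": 0,"tz": 0,"rx": 0,"ry": 0,"rz": 0},
])

```text
time: 18.05
tool_pos: [524.2, -242.1, 44.1]
tcp_rot: [3.141, -0.0, -2.579]
contact_force: [0.2, -0.1, -0.3]
grip_width: 0.7
finger_force: 0.0
```

Emit:
carry_out([
  {"tx": 0,"ty": 0,"tz": -0.6,"rx": 0,"ry": 0,"rz": 0},
  {"tx": 0,"ty": 0,"tz": 0,"rx": 0,"ry": 0,"rz": 0},
])

```text
time: 18.25
tool_pos: [524.2, -242.1, 43.5]
tcp_rot: [3.141, -0.0, -2.579]
contact_force: [0.0, -0.5, 0.3]
grip_width: 0.6
finger_force: 0.0
```

Emit:
carry_out([
  {"tx": 0,"ty": 0,"tz": -0.6,"rx": 0,"ry": 0,"rz": 0},
  {"tx": 0,"ty": 0,"tz": 0,"rx": 0,"ry": 0,"rz": 0},
])

```text
time: 18.45
tool_pos: [524.4, -242.2, 43.1]
tcp_rot: [3.141, -0.0, -2.579]
contact_force: [0.4, 0.3, -0.0]
grip_width: 0.5
finger_force: 0.0
```

The third corner has clicked. I'll press it to the shoulder, then go on to the fourth at (-50,+42), a shift of (-44.8,+71).

Emit:
carry_out([
  {"tx": 0,"ty": 0,"tz": -0.7,"rx": 0,"ry": 0,"rz": 0},
  {"tx": 0,"ty": 0,"tz": 0,"rx": 0,"ry": 0,"rz": 0},
])

```text
time: 18.65
tool_pos: [524.4, -242.3, 42.5]
tcp_rot: [3.141, -0.0, -2.579]
contact_force: [0.4, -0.1, 0.9]
grip_width: 0.4
finger_force: 0.0
```

Emit:
carry_out([
  {"tx": 0,"ty": 0,"tz": -0.7,"rx": 0,"ry": 0,"rz": 0},
  {"tx": 0,"ty": 0,"tz": 0,"rx": 0,"ry": 0,"rz": 0},
])

```text
time: 18.85
tool_pos: [524.5, -242.3, 42.3]
tcp_rot: [-3.141, 0.0, -2.579]
contact_force: [-0.2, -0.6, 2.5]
grip_width: 0.4
finger_force: 1.4
```

Emit:
carry_out([
  {"tx": 0,"ty": 0,"tz": -0.6,"rx": 0,"ry": 0,"rz": 0},
  {"tx": 0,"ty": 0,"tz": 0,"rx": 0,"ry": 0,"rz": 0},
])

```text
time: 19.05
tool_pos: [524.6, -242.3, 42.1]
tcp_rot: [-3.141, 0.0, -2.579]
contact_force: [-1.8, 0.9, 7.2]
grip_width: 0.4
finger_force: 3.6
```

Emit:
carry_out([
  {"tx": 0,"ty": 0,"tz": 15,"rx": 0,"ry": 0,"rz": 0},
  {"tx": -22.4,"ty": 35.5,"tz": 0,"rx": 0,"ry": 0,"rz": 0},
  {"tx": -22.4,"ty": 35.5,"tz": 0,"rx": 0,"ry": 0,"rz": 0},
  {"tx": 0,"ty": 0,"tz": -4,"rx": 0,"ry": 0,"rz": 0},
  {"tx": 0,"ty": 0,"tz": -3,"rx": 0,"ry": 0,"rz": 0},
  {"tx": 0,"ty": 0,"tz": -1,"rx": 0,"ry": 0,"rz": 0},
  {"tx": 0,"ty": 0,"tz": 0,"rx": 0,"ry": 0,"rz": 0},
  {"tx": 0,"ty": 0,"tz": 0,"rx": 0,"ry": 0,"rz": 0},
])

```text
time: 19.85
tool_pos: [480.1, -172.0, 48.2]
tcp_rot: [-3.141, 0.0, -2.58]
contact_force: [-0.7, 0.1, -0.0]
grip_width: 0.2
finger_force: 0.0
```

Emit:
carry_out([
  {"tx": 0,"ty": 0,"tz": -0.7,"rx": 0,"ry": 0,"rz": 0},
  {"tx": 0,"ty": 0,"tz": 0,"rx": 0,"ry": 0,"rz": 0},
])

```text
time: 20.05
tool_pos: [479.8, -171.5, 47.5]
tcp_rot: [3.141, -0.0, -2.58]
contact_force: [-0.5, 0.4, -0.3]
grip_width: 0.2
finger_force: 0.0
```

Emit:
carry_out([
  {"tx": 0,"ty": 0,"tz": -0.7,"rx": 0,"ry": 0,"rz": 0},
  {"tx": 0,"ty": 0,"tz": 0,"rx": 0,"ry": 0,"rz": 0},
])

```text
time: 20.25
tool_pos: [479.7, -171.3, 46.9]
tcp_rot: [3.141, -0.0, -2.579]
contact_force: [-0.6, 0.9, -0.1]
grip_width: 0.5
finger_force: 0.0
```

Emit:
carry_out([
  {"tx": 0,"ty": 0,"tz": -0.7,"rx": 0,"ry": 0,"rz": 0},
  {"tx": 0,"ty": 0,"tz": 0,"rx": 0,"ry": 0,"rz": 0},
])

```text
time: 20.45
tool_pos: [479.6, -171.2, 46.2]
tcp_rot: [3.141, -0.0, -2.579]
contact_force: [0.6, -0.6, -0.2]
grip_width: 0.5
finger_force: 0.0
```

Emit:
carry_out([
  {"tx": 0,"ty": 0,"tz": -0.7,"rx": 0,"ry": 0,"rz": 0},
  {"tx": 0,"ty": 0,"tz": 0,"rx": 0,"ry": 0,"rz": 0},
])

```text
time: 20.65
tool_pos: [479.7, -171.3, 45.5]
tcp_rot: [3.141, -0.0, -2.579]
contact_force: [0.3, -0.5, -0.3]
grip_width: 0.1
finger_force: 0.0
```

Emit:
carry_out([
  {"tx": 0,"ty": 0,"tz": -0.7,"rx": 0,"ry": 0,"rz": 0},
  {"tx": 0,"ty": 0,"tz": 0,"rx": 0,"ry": 0,"rz": 0},
])

```text
time: 20.85
tool_pos: [479.7, -171.3, 44.8]
tcp_rot: [3.141, -0.0, -2.579]
contact_force: [-0.1, -0.1, 0.0]
grip_width: 0.5
finger_force: 0.0
```

Emit:
carry_out([
  {"tx": 0,"ty": 0,"tz": -0.7,"rx": 0,"ry": 0,"rz": 0},
  {"tx": 0,"ty": 0,"tz": 0,"rx": 0,"ry": 0,"rz": 0},
])

```text
time: 21.05
tool_pos: [479.6, -171.3, 44.0]
tcp_rot: [3.141, -0.0, -2.579]
contact_force: [0.4, 0.3, 1.1]
grip_width: 0.2
finger_force: 0.0
```

Emit:
carry_out([
  {"tx": 0,"ty": 0,"tz": -0.6,"rx": 0,"ry": 0,"rz": 0},
  {"tx": 0,"ty": 0,"tz": 0,"rx": 0,"ry": 0,"rz": 0},
])

```text
time: 21.25
tool_pos: [479.6, -171.2, 43.4]
tcp_rot: [3.141, -0.0, -2.579]
contact_force: [-0.3, 0.1, 0.5]
grip_width: 0.5
finger_force: 0.0
```

Emit:
carry_out([
  {"tx": 0,"ty": 0,"tz": -0.6,"rx": 0,"ry": 0,"rz": 0},
  {"tx": 0,"ty": 0,"tz": 0,"rx": 0,"ry": 0,"rz": 0},
])

```text
time: 21.45
tool_pos: [479.6, -171.3, 42.9]
tcp_rot: [3.141, -0.0, -2.579]
contact_force: [-0.1, 1.0, 0.7]
grip_width: 0.7
finger_force: 0.0
```

The fourth corner seems to be down already. I'll press it to confirm.

Emit:
carry_out([
  {"tx": 0,"ty": 0,"tz": -0.6,"rx": 0,"ry": 0,"rz": 0},
  {"tx": 0,"ty": 0,"tz": 0,"rx": 0,"ry": 0,"rz": 0},
])

```text
time: 21.65
tool_pos: [479.7, -171.3, 42.3]
tcp_rot: [3.141, 0.0, -2.579]
contact_force: [-0.2, 0.2, -0.7]
grip_width: 0.6
finger_force: 0.0
```

Emit:
carry_out([
  {"tx": 0,"ty": 0,"tz": -0.6,"rx": 0,"ry": 0,"rz": 0},
  {"tx": 0,"ty": 0,"tz": 0,"rx": 0,"ry": 0,"rz": 0},
])

```text
time: 21.85
tool_pos: [479.7, -171.3, 42.2]
tcp_rot: [-3.141, 0.0, -2.579]
contact_force: [-1.8, 1.2, 4.4]
grip_width: 0.7
finger_force: 2.4
```

Emit:
carry_out([
  {"tx": 0,"ty": 0,"tz": -0.6,"rx": 0,"ry": 0,"rz": 0},
  {"tx": 0,"ty": 0,"tz": 0,"rx": 0,"ry": 0,"rz": 0},
])

```text
time: 22.05
tool_pos: [479.7, -171.3, 42.1]
tcp_rot: [-3.141, 0.0, -2.579]
contact_force: [-2.8, 0.9, 10.5]
grip_width: 0.3
finger_force: 4.8
```

Emit:
carry_out([
  {"tx": 0,"ty": 0,"tz": -0.6,"rx": 0,"ry": 0,"rz": 0},
  {"tx": 0,"ty": 0,"tz": 0,"rx": 0,"ry": 0,"rz": 0},
])

```text
time: 22.25
tool_pos: [479.7, -171.3, 42.0]
tcp_rot: [-3.141, 0.0, -2.579]
contact_force: [-4.1, 2.6, 14.6]
grip_width: 0.8
finger_force: 7.3
```

The fourth corner is firmly on its shoulder at 42.0. The first corner read 43.4 with the deck tilted, so I'll check it again with a shift of (+84.6,+53.3).

Emit:
carry_out([
  {"tx": 0,"ty": 0,"tz": 15,"rx": 0,"ry": 0,"rz": 0},
  {"tx": 28.2,"ty": 17.8,"tz": 0,"rx": 0,"ry": 0,"rz": 0},
  {"tx": 28.2,"ty": 17.8,"tz": 0,"rx": 0,"ry": 0,"rz": 0},
  {"tx": 28.2,"ty": 17.7,"tz": 0,"rx": 0,"ry": 0,"rz": 0},
  {"tx": 0,"ty": 0,"tz": -5,"rx": 0,"ry": 0,"rz": 0},
  {"tx": 0,"ty": 0,"tz": -4,"rx": 0,"ry": 0,"rz": 0},
  {"tx": 0,"ty": 0,"tz": -2,"rx": 0,"ry": 0,"rz": 0},
  {"tx": 0,"ty": 0,"tz": 0,"rx": 0,"ry": 0,"rz": 0},
  {"tx": 0,"ty": 0,"tz": 0,"rx": 0,"ry": 0,"rz": 0},
])

```text
time: 23.15
tool_pos: [563.7, -118.6, 44.6]
tcp_rot: [3.141, -0.0, -2.58]
contact_force: [0.1, 0.1, 1.5]
grip_width: 0.3
finger_force: 0.0
```

Emit:
carry_out([
  {"tx": 0,"ty": 0,"tz": -0.7,"rx": 0,"ry": 0,"rz": 0},
  {"tx": 0,"ty": 0,"tz": 0,"rx": 0,"ry": 0,"rz": 0},
])

```text
time: 23.35
tool_pos: [564.2, -118.3, 44.0]
tcp_rot: [-3.141, 0.0, -2.58]
contact_force: [-0.1, 0.0, -0.2]
grip_width: 0.3
finger_force: 0.0
```

Emit:
carry_out([
  {"tx": 0,"ty": 0,"tz": -0.7,"rx": 0,"ry": 0,"rz": 0},
  {"tx": 0,"ty": 0,"tz": 0,"rx": 0,"ry": 0,"rz": 0},
])

```text
time: 23.55
tool_pos: [564.3, -118.0, 43.1]
tcp_rot: [3.142, -0.0, -2.579]
contact_force: [0.3, 0.5, -1.0]
grip_width: 0.5
finger_force: 0.0
```

Emit:
carry_out([
  {"tx": 0,"ty": 0,"tz": -0.7,"rx": 0,"ry": 0,"rz": 0},
  {"tx": 0,"ty": 0,"tz": 0,"rx": 0,"ry": 0,"rz": 0},
])

```text
time: 23.75
tool_pos: [564.2, -117.9, 42.3]
tcp_rot: [3.141, -0.0, -2.579]
contact_force: [0.8, -0.3, 0.7]
grip_width: 1.0
finger_force: 0.0
```

Emit:
carry_out([
  {"tx": 0,"ty": 0,"tz": -0.7,"rx": 0,"ry": 0,"rz": 0},
  {"tx": 0,"ty": 0,"tz": 0,"rx": 0,"ry": 0,"rz": 0},
])

```text
time: 23.95
tool_pos: [564.3, -117.9, 42.2]
tcp_rot: [-3.142, 0.0, -2.579]
contact_force: [-1.1, 0.0, 4.6]
grip_width: 0.5
finger_force: 2.1
```

Emit:
carry_out([
  {"tx": 0,"ty": 0,"tz": -0.7,"rx": 0,"ry": 0,"rz": 0},
  {"tx": 0,"ty": 0,"tz": 0,"rx": 0,"ry": 0,"rz": 0},
])

```text
time: 24.15
tool_pos: [564.3, -117.9, 42.1]
tcp_rot: [-3.141, 0.0, -2.579]
contact_force: [-3.4, 0.8, 8.3]
grip_width: 0.7
finger_force: 4.6
```

All four corners are home. Next I'll take the handle: rise, open, centre, and lower to z≈67.

Emit:
carry_out([
  {"tx": 0,"ty": 0,"tz": 30,"rx": 0,"ry": 0,"rz": 0},
  {"tx": 0,"ty": 0,"tz": 45,"rx": 0,"ry": 0,"rz": 0},
  {"tx": -10,"ty": -31,"tz": 0,"rx": 0,"ry": 0,"rz": 0},
  {"tx": -9.9,"ty": -31.1,"tz": 0,"rx": 0,"ry": 0,"rz": 0},
  {"tx": 0,"ty": 0,"tz": 0,"rx": 0,"ry": 0,"rz": 0},
  {"tx": 0,"ty": 0,"tz": 0,"rx": 0,"ry": 0,"rz": 0},
  {"tx": 0,"ty": 0,"tz": 0,"rx": 0,"ry": 0,"rz": 0},
], gripper=0.4)

```text
time: 24.85
tool_pos: [544.4, -179.4, 115.7]
tcp_rot: [3.141, -0.0, -2.579]
contact_force: [0.5, 0.3, -0.4]
grip_width: 51.5
finger_force: 0.0
```

Emit:
carry_out([
  {"tx": 0,"ty": 0,"tz": -20,"rx": 0,"ry": 0,"rz": 0},
  {"tx": 0,"ty": 0,"tz": -20,"rx": 0,"ry": 0,"rz": 0},
  {"tx": 0,"ty": 0,"tz": -9,"rx": 0,"ry": 0,"rz": 0},
  {"tx": 0,"ty": 0,"tz": 0,"rx": 0,"ry": 0,"rz": 0},
  {"tx": 0,"ty": 0,"tz": 0,"rx": 0,"ry": 0,"rz": 0},
])

```text
time: 25.35
tool_pos: [544.9, -179.8, 67.5]
tcp_rot: [-3.141, 0.0, -2.579]
contact_force: [-0.2, -0.5, 0.6]
grip_width: 54.8
finger_force: 0.0
```

Emit:
carry_out([
  {"tx": 0,"ty": 0,"tz": 0,"rx": 0,"ry": 0,"rz": 0},
  {"tx": 0,"ty": 0,"tz": 0,"rx": 0,"ry": 0,"rz": 0},
  {"tx": 0,"ty": 0,"tz": 0,"rx": 0,"ry": 0,"rz": 0},
  {"tx": 0,"ty": 0,"tz": 0,"rx": 0,"ry": 0,"rz": 0},
  {"tx": 0,"ty": 0,"tz": 0,"rx": 0,"ry": 0,"rz": 0},
  {"tx": 0,"ty": 0,"tz": 0,"rx": 0,"ry": 0,"rz": 0},
  {"tx": 0,"ty": 0,"tz": 0,"rx": 0,"ry": 0,"rz": 0},
], gripper=1)

```text
time: 26.05
tool_pos: [544.4, -180.1, 67.1]
tcp_rot: [3.142, 0.0, -2.579]
contact_force: [-0.8, 0.1, 0.6]
grip_width: 11.2
finger_force: 30.0
```

Emit:
carry_out([
  {"tx": 0,"ty": 0,"tz": 1,"rx": 0,"ry": 0,"rz": 0},
  {"tx": 0,"ty": 0,"tz": 1,"rx": 0,"ry": 0,"rz": 0},
  {"tx": 0,"ty": 0,"tz": 2,"rx": 0,"ry": 0,"rz": 0},
  {"tx": 0,"ty": 0,"tz": 4,"rx": 0,"ry": 0,"rz": 0},
  {"tx": 0,"ty": 0,"tz": 6,"rx": 0,"ry": 0,"rz": 0},
  {"tx": 0,"ty": 0,"tz": 8,"rx": 0,"ry": 0,"rz": 0},
  {"tx": 0,"ty": 0,"tz": 6,"rx": 0,"ry": 0,"rz": 0},
  {"tx": 0,"ty": 0,"tz": 4,"rx": 0,"ry": 0,"rz": 0},
  {"tx": 0,"ty": 0,"tz": 2,"rx": 0,"ry": 0,"rz": 0},
  {"tx": 0,"ty": 0,"tz": 1,"rx": 0,"ry": 0,"rz": 0},
  {"tx": 0,"ty": 0,"tz": 0,"rx": 0,"ry": 0,"rz": 0},
  {"tx": 0,"ty": 0,"tz": 0,"rx": 0,"ry": 0,"rz": 0},
])

```text
time: 27.25
tool_pos: [544.2, -180.0, 101.8]
tcp_rot: [3.141, -0.0, -2.579]
contact_force: [-0.4, -0.1, -5.5]
grip_width: 11.7
finger_force: 30.0
```

Emit:
carry_out([
  {"tx": 0,"ty": 0,"tz": 0,"rx": 0,"ry": 0,"rz": 0},
  {"tx": 0,"ty": 0,"tz": 0,"rx": 0,"ry": 0,"rz": 0},
  {"tx": 0,"ty": 0,"tz": 0,"rx": 0,"ry": 0,"rz": 0},
  {"tx": 0,"ty": 0,"tz": 0,"rx": 0,"ry": 0,"rz": 0},
  {"tx": 0,"ty": 0,"tz": 0,"rx": 0,"ry": 0,"rz": 0},
])

```text
time: 27.75
tool_pos: [544.4, -180.1, 102.0]
tcp_rot: [3.141, -0.0, -2.579]
contact_force: [-0.2, 0.4, -6.1]
grip_width: 11.6
finger_force: 30.0
```

```bash
python3 - <<'E'
from h import *
crop("scene",215,195,180,135,4,"e1.png")
E
```

```text
(no output)
```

View pics/e1.png

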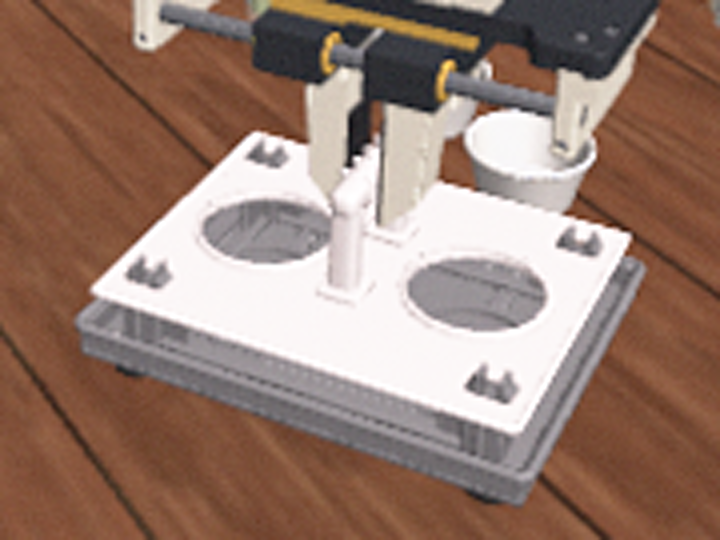

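The caddy hangs clear, with all four barbs proud of the deck at (267,152), (581,240), (492,383) and (150,270). The weight is about 6 N, as expected for both parts. I'll set it down gently.

Emit:
carry_out([
  {"tx": 0,"ty": 0,"tz": -3,"rx": 0,"ry": 0,"rz": 0},
  {"tx": 0,"ty": 0,"tz": -6,"rx": 0,"ry": 0,"rz": 0},
  {"tx": 0,"ty": 0,"tz": -8,"rx": 0,"ry": 0,"rz": 0},
  {"tx": 0,"ty": 0,"tz": -6,"rx": 0,"ry": 0,"rz": 0},
  {"tx": 0,"ty": 0,"tz": -4,"rx": 0,"ry": 0,"rz": 0},
  {"tx": 0,"ty": 0,"tz": -3,"rx": 0,"ry": 0,"rz": 0},
  {"tx": 0,"ty": 0,"tz": -1.5,"rx": 0,"ry": 0,"rz": 0},
  {"tx": 0,"ty": 0,"tz": -1,"rx": 0,"ry": 0,"rz": 0},
  {"tx": 0,"ty": 0,"tz": -0.5,"rx": 0,"ry": 0,"rz": 0},
  {"tx": 0,"ty": 0,"tz": 0,"rx": 0,"ry": 0,"rz": 0},
  {"tx": 0,"ty": 0,"tz": 0,"rx": 0,"ry": 0,"rz": 0},
])

```text
time: 28.9
tool_pos: [544.5, -180.1, 69.2]
tcp_rot: [-3.141, 0.0, -2.579]
contact_force: [-0.3, -0.0, -5.9]
grip_width: 11.4
finger_force: 30.0
```

Emit:
carry_out([
  {"tx": 0,"ty": 0,"tz": -0.7,"rx": 0,"ry": 0,"rz": 0},
  {"tx": 0,"ty": 0,"tz": 0,"rx": 0,"ry": 0,"rz": 0},
])

```text
time: 29.1
tool_pos: [544.4, -180.1, 68.3]
tcp_rot: [3.142, 0.0, -2.579]
contact_force: [-0.3, 1.2, -5.5]
grip_width: 12.1
finger_force: 30.0
```

Emit:
carry_out([
  {"tx": 0,"ty": 0,"tz": -0.7,"rx": 0,"ry": 0,"rz": 0},
  {"tx": 0,"ty": 0,"tz": 0,"rx": 0,"ry": 0,"rz": 0},
])

```text
time: 29.3
tool_pos: [544.8, -180.3, 68.1]
tcp_rot: [-3.141, 0.001, -2.579]
contact_force: [0.0, 0.1, -3.3]
grip_width: 11.8
finger_force: 30.0
```

Emit:
carry_out([
  {"tx": 0,"ty": 0,"tz": -0.5,"rx": 0,"ry": 0,"rz": 0},
  {"tx": 0,"ty": 0,"tz": 0,"rx": 0,"ry": 0,"rz": 0},
])

```text
time: 29.5
tool_pos: [544.7, -180.2, 67.5]
tcp_rot: [-3.141, 0.0, -2.579]
contact_force: [0.7, 0.4, -1.3]
grip_width: 11.5
finger_force: 30.0
```

Emit:
carry_out([
  {"tx": 0,"ty": 0,"tz": -0.6,"rx": 0,"ry": 0,"rz": 0},
  {"tx": 0,"ty": 0,"tz": 0,"rx": 0,"ry": 0,"rz": 0},
])

```text
time: 29.7
tool_pos: [544.7, -180.2, 67.1]
tcp_rot: [-3.141, 0.001, -2.579]
contact_force: [0.5, -0.5, 2.4]
grip_width: 11.7
finger_force: 30.0
```

Emit:
carry_out([
  {"tx": 0,"ty": 0,"tz": 0,"rx": 0,"ry": 0,"rz": 0},
  {"tx": 0,"ty": 0,"tz": 0,"rx": 0,"ry": 0,"rz": 0},
  {"tx": 0,"ty": 0,"tz": 0,"rx": 0,"ry": 0,"rz": 0},
  {"tx": 0,"ty": 0,"tz": 0,"rx": 0,"ry": 0,"rz": 0},
  {"tx": 0,"ty": 0,"tz": 0,"rx": 0,"ry": 0,"rz": 0},
  {"tx": 0,"ty": 0,"tz": 10,"rx": 0,"ry": 0,"rz": 0},
  {"tx": 0,"ty": 0,"tz": 25,"rx": 0,"ry": 0,"rz": 0},
  {"tx": 0,"ty": 0,"tz": 25,"rx": 0,"ry": 0,"rz": 0},
  {"tx": 0,"ty": 0,"tz": 25,"rx": 0,"ry": 0,"rz": 0},
  {"tx": 0,"ty": 0,"tz": 0,"rx": 0,"ry": 0,"rz": 0},
], gripper=0.4)

```text
time: 30.7
tool_pos: [546.4, -181.0, 155.9]
tcp_rot: [-3.135, 0.004, -2.579]
contact_force: [0.5, 0.2, 0.4]
grip_width: 55.1
finger_force: 0.0
```

```bash
python3 - <<'E'
from h import *
crop("scene",215,195,180,135,4,"f1.png")
E
```

```text
(no output)
```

View pics/f1.png

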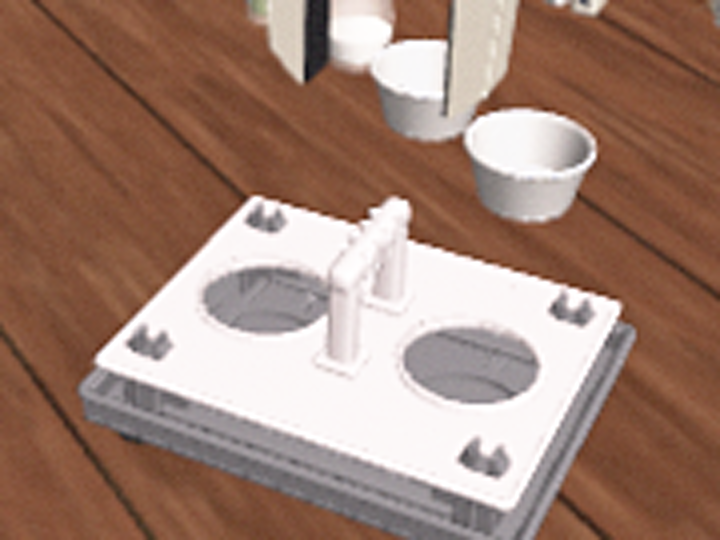

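The caddy stands level with all four posts clicked at (266,217), (572,308), (485,458) and (150,342). The gripper is clear and the cups have not moved.

```bash
python3 -c "
from plant import bot
print(bot.close_job())"
```

```text
the job is handed in; nothing more can be done
None
```

The deck is clicked home on all four posts, the caddy was lifted about 35 mm with the base hanging on, stood back where it was and released, and the job is handed in; no verdict was shown.

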